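# Fit the plug-in electrode and check its gap with the taper gauge

## Robot

A 6-joint arm with a two-finger parallel gripper is mounted at the origin on a cart in front of the work surface, level with it; the furniture and walls round the work are solid. World frame = base frame: x ahead of the robot, y to its left, z up, the work surface at z = 0. Lengths are in mm, angles in rad, forces in N, time in s.
With the tool pointing down it reaches from about 375 to 825 mm from the base axis. Payload 5.5 kg.
Tool frame: the origin (TCP) lies at the very end of the fingers, on their centre line; the grasp point (between the pads) lies 19 mm behind it; z points along the fingers, y is the line along which they close (so a half turn about z gives the same grasp; the last joint's range is limited). The gripper opens to 85 mm and grips with 20 to 120 N. Pads are 22 mm wide; open, the fingers measure 114 mm over their backs; the gripper's body (76 mm by 85 mm) begins 54 mm behind the grasp point. The pads swing forward as they close: fully open they stand 13 mm farther back than shut.
Start: joints at [1.281, 0.314, -0.047, 1.21, 0, 1.571], TCP at [171.453, 574.977, 208.799] pointing down, gripper open.
Joint ranges: [-2.67, 2.67], [-0.69, 1.73], [-1.03, 1.25], [-2.08, 2.16], [-1.42, 1.45], [-3.14, 3.14]. Speed limits (rad/s): [2.39, 2.39, 3.01, 3.14, 3.14, 3.14].

## Interface

Orientations are given as a unit quaternion [w, x, y, z].
In Python, from cell import telemetry, optics, job_done gives the robot as it stands.
- The arm moves only by the tool drive_tool, never from a script. Its argument "commands" is text: rows parted by semicolons, each of 7 numbers parted by spaces: the shift along the tool's x, y, z in m, then the turn, a rotation vector about the tool's x, y, z in degrees, then the finger opening in m, from 0 to 0.0854. In form: dx dy dz wx wy wz jaw; .... A call has 1 to 5 rows; each row is the pose to reach, as a shift and turn from the pose commanded when the call began, along the tool's axes at that moment; what a row does not reach only later rows make up. A row lasts 1/8 s, in which the tool goes at most 62.5 mm and 10.7 degrees, less where a joint would pass 70% of its speed; a pose out of reach is approached as far as the arm can. A call with a gripper value outside its range is refused whole. The fingers move at their own pace and stop on an object; "force" is the grip in N (left out, the last holds). Time passes only in rows, so rows that repeat a pose let the fingers close. It gives the time, the measured TCP pose, the force, the opening and the grip force at its end, in the units of the state.
- telemetry.sense(): the state, without advancing time (a new reading comes with each control period).
- optics.read_camera(name): name is "scene" or "side" or "wrist"; returns (picture, depth): 384x512x3 uint8, red, green, blue; 384x512 float32, mm along the optical axis (not along the pixel's ray), 0 where there is no reading.
- optics.calibration(name): a dict with "camera_matrix" (3x3 intrinsics, pixels), "eye" and "attitude" of the camera in the world. Camera axes: x right, y up, looking along -z (the intrinsics and any distortion apply to the point x, -y, -z); pixel columns grow to the right and rows downward; lengths in mm; the calibration is good to about 2 mm. A picture is of the moment at which its call begins: read the wrist's pose just before it. calibration takes no time and is no camera call; for the wrist camera it gives the pose at the moment of the call.
- job_done(): hands the job in; it is judged then, once.
The state is a dict: "clock": time; "joint_pos": joint angles; "qd": joint speeds; "effort": joint torques, N m; "tool_pos": TCP position; "ee_rot": TCP orientation; "contact_force": force on the tool from outside, world axes, zero at the start; "moment": the same for the moment, N m; "opening": finger opening in mm; "gripper_force": force on a finger pad.
Only numpy, scipy, OpenCV 4.12 (cv2) and the standard library are available. Lean on these libraries where they do the work, as an engineer would, in place of code of your own. Each camera call takes 0.05 s, during which the arm holds its last target. There are 200 camera calls.

## Task

Plug the electrode block fully home into the square socket of the gap stand, its bright steel face towards the sprung steel plate, and let go of it. Then lift the yellow taper gauge out of its holder and slide it, point down and upright, into the middle of the gap between the two steel faces until it drags snugly against both, without forcing the sprung plate far back. Finish while holding it there: the program ends with the gauge still in the gripper and snug in the gap, and the jars and the dropper bottle left where they stand.

Things in the scene. Friction and masses are not known exactly. Their poses are not given: they have to be found in the camera images.
- stand: Gap stand, fixed: grey base 100 x 140 x 32 mm (x, y, z), origin at the centre of its underside, z up. Square socket on its +y half; on its -y half a blue carriage (74 mm high) carries the sprung steel plate, 34 mm wide in x, 6 mm thick, whose face looks to +y and stands at stand y = -1 to -5 mm (set differently every time).
- socket (a point): Centre of the square socket's mouth, on top of the base (stand x 0, y +17 mm, z 32 mm). The socket is 23.6 mm square, 28 mm deep, sides along the stand's x and y. Behind it (stand y +33 mm) an aluminium back stop, 30 mm wide in x, backs the plugged-in electrode with 1 mm play; above 62 mm it flares away, 6.5 mm at its top, 76 mm above the desk.
- gap_mouth (a point): Point fixed to the stand at x 0, y -1.5 mm, z 78 mm, within 2 mm of the gap's middle. The gap between plate and plugged-in electrode is 3 to 7 mm wide and upright from 40 to 78 mm above the desk; above that it widens in a flared mouth up to 92 mm (each side set back 6.5 mm at the top).
- sprung_plate (a joint): How far the sprung plate is pushed back (to stand -y) from rest, in m: 0 at rest, 0.008 at its stop; spring 3000 N/m. Snug means pushed back by some 1 to 3 mm.
- electrode: Plug-in electrode, loose, 350 g: black block 40 x 30 x 60 mm (x, y, z), bright steel face on its -y side, white plug below, 22 mm square, 26 mm long (last 6 mm taper to 16 mm). Origin at the centre of the block's underside, where the plug begins; z up. Plugged in, the origin is at point socket and the axes are parallel to the stand's. It starts in its holder, origin 32 mm above the desk.
- electrode_face (a point): On the electrode's steel face (block x 0, y -15 mm, z +46 mm), where it begins to flare back over its top 14 mm. Plugged in, this face is at stand y = +2 mm.
- electrode_grip (a point): Grip point inside the electrode block, 40 mm above its origin, 20 mm below its top: close the fingers along the block's x (40 mm).
- electrode_holder: Grey holder block 60 x 56 x 32 mm, fixed, with a square hole in which the electrode's plug stands with 1.5 mm play all round; origin under its centre.
- gauge: Taper gauge, loose, 80 g: yellow wedge, point down, 24 mm wide (x), 2 mm thick (y) at the tip, 1 mm thicker per 4 mm of height up to 12 mm at 40 mm, then straight to the orange handle, 36 x 24 x 40 mm (x, y, z), 70 to 110 mm above the tip. Origin at the tip's middle, z up. At the start it hangs in its holder, tip 6 mm above the desk, and must rise 75 mm to come clear.
- gauge_grip (a point): Grip point in the gauge's handle, 92 mm above the tip: close the fingers along the gauge's x (36 mm). In use the gauge's x is parallel to the stand's x; it drags with about 3 to 8 N when snug.
- gauge_holder: Grey holder block 56 x 44 x 76 mm, fixed, with a slot 28 x 16 mm in which the gauge's blade hangs; origin under its centre.
- jar_dark: Bystander: sample jar with red cap, 53 mm wide, 62 mm high, origin under its centre.
- dropper_bottle: Bystander: brown dropper bottle, 34 mm wide, 102 mm high, origin under its centre.
- swab_jar: Bystander: glass jar of cotton swabs, 53 mm wide, 79 mm high, origin under its centre.
Not all that is in view belongs to the job. Leave any green look-alike of the electrode alone.

How it is judged (in metres and radians):
On the way, in this order (a step that is already met when the one before it is completed fails the run):
1. the electrode is plugged fully into the stand's socket, steel face towards the sprung plate, and let go (horizontal distance between electrode and socket below 0.003 m and z of electrode in the frame of stand below 0.0345 m and y of electrode_face in the frame of stand below 0.006 m and contact force between the fingers and electrode below 0.1 N), for 0.2 s.
2. the gauge's tip is in the straight part of the gap (z of gauge in the frame of gap_mouth below -0.005 m and horizontal distance between gauge and gap_mouth below 0.012 m), for 0.1 s.
At the end, for the whole second after the job is handed in: Electrode home (3 mm, shoulder within 2.5 mm, tilt < 0.1), released. Gauge in the fingers, still, upright within 0.17 rad, tip within 12 mm of mid-gap, 5 mm or more below the flare, off the base, pressing plate and electrode > 0.3 N each; plate pushed back 0.4 to 3.5 mm (all of step 2 and horizontal distance between electrode and socket below 0.003 m and z of electrode in the frame of stand below 0.0345 m and y of electrode_face in the frame of stand below 0.008 m and angle between electrode's own z axis and vertical below 0.1 rad and z of gauge in the frame of stand above 0.034 m and angle between gauge's own z axis and vertical below 0.17 rad and value of joint sprung_plate between 0.0004 and 0.0035 m and contact force between gauge and stand above 0.3 N and contact force between gauge and electrode above 0.3 N and contact force between the fingers and gauge above 2 N and contact force between the fingers and electrode below 0.1 N and linear speed of gauge below 0.02 m/s); the arm keeps its last pose, push and grip.
It fails at once if the sprung plate is forced back more than 5.5 mm (value of joint sprung_plate above 0.0055 m).
It fails at once if a bystander is moved more than 3 cm (distance of any of jar_dark, dropper_bottle, swab_jar from where it was at the start of the episode above 0.03 m).
It also fails if it takes over 72 s, if anything falls off the work surface, if the arm or the gripper's body presses on something with over 40 N, if the wrist force passes 120 N, or if a joint passes its speed limit or range.

## Working session

There is one attempt and no reset: what is moved stays moved. The work goes in short steps, Python scripts to look and compute and a tool call to move; the robot and the scene stay as the last step left them, time stands still between calls to the robot, and variables do not carry over. Pictures are saved under pics/ and viewed, at most 10 in all, crops included, and the job is handed in when it is done.

Besides the shell and the picture viewer there is one more tool, called after ">>>" in YAML: its name, and indented under it one key for each argument. drive_tool: Moves the arm, as the interface text tells. Its arguments: {"type":"object","properties":{"commands":{"type":"string"},"force":{"type":"number"}},"required":["commands"]}

```bash
mkdir -p pics; cat > h.py <<'E'
import numpy as np,cv2
from scipy.spatial.transform import Rotation as R
from cell import telemetry,optics,job_done
def grab(n):
    c=optics.calibration(n); p,d=optics.read_camera(n); return p,d,c
def cloud(d,c):
    K=np.array(c["camera_matrix"]);a=c["attitude"]
    v,u=np.mgrid[:d.shape[0],:d.shape[1]]
    P=np.stack([(u-K[0,2])/K[0,0]*d,-(v-K[1,2])/K[1,1]*d,-d],-1)
    a=np.array(a); M=a if a.shape==(3,3) else R.from_quat(a,scalar_first=True).as_matrix()
    return P@M.T+np.array(c["eye"])
E
python3 - <<'E'
from h import *
s=telemetry.sense();print(s["clock"],s["tool_pos"],s["ee_rot"])
for n in("scene","side","wrist"):
    p,d,c=grab(n);np.savez(f"{n}0.npz",p=p,d=d,X=cloud(d,c));print(n,c)
    cv2.imwrite(f"pics/{n}0.png",p[...,::-1])
a,b=cv2.imread("pics/side0.png"),cv2.imread("pics/wrist0.png")
cv2.imwrite("pics/sw.png",cv2.resize(np.hstack([a,b]),(800,300)))
E
```

```text
0.0 [171.24615437 574.37927428 207.92197725] [-1.22994835e-04  1.44377507e-01  9.89522303e-01 -8.56043985e-04]
scene {'camera_matrix': array([[407.05254712,   0.        , 252.61473428],
       [  0.        , 407.05254712, 195.27986756],
       [  0.        ,   0.        ,   1.        ]]), 'eye': array([  15.24452454, -576.9307257 ,  520.19789343]), 'attitude': array([ 0.79914659,  0.49511537, -0.17540286, -0.29233427])}
side {'camera_matrix': array([[434.6128599 ,   0.        , 261.09621711],
       [  0.        , 434.6128599 , 190.62533691],
       [  0.        ,   0.        ,   1.        ]]), 'eye': array([ 191.51930393, -698.59611231,  411.86752565]), 'attitude': array([ 0.8045996 ,  0.55462662, -0.12247368, -0.17323106])}
wrist {'camera_matrix': array([[285.26301313,   0.        , 257.81202573],
       [  0.        , 285.26301313, 188.21427005],
       [  0.        ,   0.        ,   1.        ]]), 'eye': array([ 92.02115081, 598.00034475, 371.60752223]), 'attitude': array([ 0.79096933, -0.13131894, -0.09693732,  0.58968297])}
```

View pics/scene0.png

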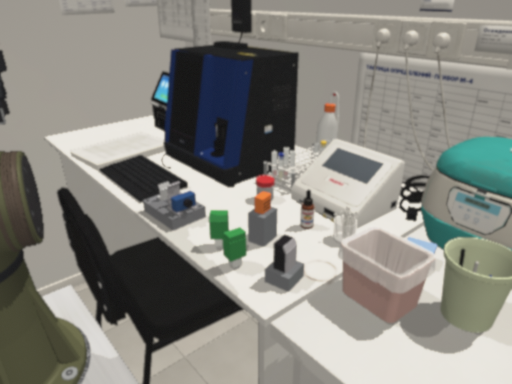

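View pics/sw.png

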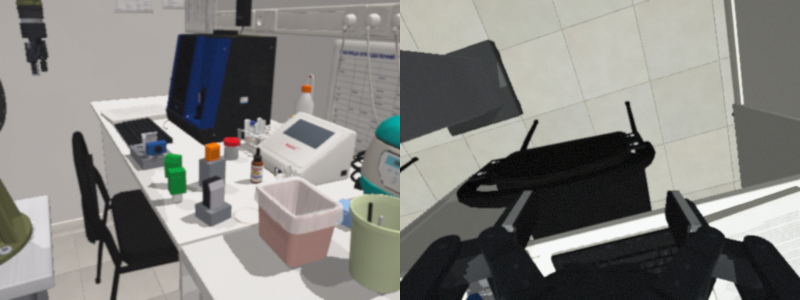

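The scene view shows the stand at (175,207). Candidates for the electrode are the black block in a grey holder at (286,255) and the two green look-alikes at (219,224) and (234,245). I choose the black one with the bright face. The gauge is the orange handle at (263,203). Next I take a close crop and measure.

```bash
python3 - <<'E'
from h import *
z=np.load("scene0.npz");p,d,X=z["p"],z["d"],z["X"]
a=cv2.resize(p[170:295,135:335,::-1],(800,500),interpolation=cv2.INTER_CUBIC)
cv2.imwrite("pics/crop.png",a)
for n,pts in (("scene",dict(stand=(175,207),elec=(281,252),face=(291,252),ehold=(285,275),gau=(263,203),ghold=(262,228),g1=(219,222),g2=(234,245),jar=(265,188),drop=(307,213),swab=(345,225),desk=(220,270))),):
    for k,(u,v) in pts.items(): print(k,X[v,u].round(0))
# per-height-band footprint clusters, both cams
for n in("scene","side"):
    z=np.load(n+"0.npz");p,d,X=z["p"],z["d"].copy(),z["X"]
    hsv=cv2.cvtColor(p,cv2.COLOR_RGB2HSV)
    roi=(d>0)&(X[...,2]>8)&(X[...,2]<140)&(X[...,0]>150)&(X[...,0]<900)&(X[...,1]>-300)&(X[...,1]<500)
    m=((hsv[...,0]>4)&(hsv[...,0]<16)&(hsv[...,1]>180)&(hsv[...,2]>120)&roi).astype('u1')
    k,l,st,_=cv2.connectedComponentsWithStats(m)
    for i in range(1,k):
        if st[i,4]>30: q=X[l==i];print(n,"orange",st[i],np.percentile(q,[2,50,98],axis=0).round(0).tolist())
    m=roi.astype('u1');k,l,st,_=cv2.connectedComponentsWithStats(m)
    for i in range(1,k):
        if st[i,4]>150: q=X[l==i];print(n,"blob",st[i],np.percentile(q,[1,50,99],axis=0).round(0).tolist())
E
```

```text
stand [425. 213.  54.]
elec [ 466. -115.   77.]
face [ 486. -122.   71.]
ehold [ 465. -129.   31.]
gau [537.  18. 104.]
ghold [526.   9.  49.]
g1 [448.  62.  71.]
g2 [423. -23.  65.]
jar [676. 168.  43.]
drop [657.  -5.  45.]
swab [683. -97.  44.]
desk [403.   1.  -1.]
scene orange [256 193  14  19 167] [[530.0, 18.0, 84.0], [536.0, 25.0, 108.0], [559.0, 37.0, 116.0]]
scene blob [  182   128   281   189 19471] [[517.0, -297.0, 11.0], [732.0, -15.0, 77.0], [891.0, 470.0, 138.0]]
scene blob [ 123  171   83   57 2563] [[400.0, 200.0, 9.0], [445.0, 281.0, 27.0], [559.0, 496.0, 86.0]]
scene blob [ 60 190  37  51 703] [[225.0, 285.0, 9.0], [239.0, 353.0, 40.0], [257.0, 494.0, 56.0]]
scene blob [ 209  210   37   57 1318] [[413.0, -25.0, 9.0], [439.0, -3.0, 61.0], [475.0, 88.0, 87.0]]
scene blob [ 265  235   39   54 1349] [[448.0, -141.0, 9.0], [467.0, -119.0, 40.0], [515.0, -88.0, 92.0]]
side orange [263 182  18  24 334] [[532.0, 17.0, 22.0], [544.0, 22.0, 99.0], [658.0, 279.0, 115.0]]
side blob [  225   124   277   208 24009] [[461.0, -296.0, 11.0], [717.0, -59.0, 78.0], [893.0, 451.0, 138.0]]
side blob [ 159  164   80   93 3415] [[404.0, -26.0, 9.0], [443.0, 208.0, 41.0], [560.0, 494.0, 86.0]]
side blob [ 92 169  17  46 553] [[228.0, 285.0, 9.0], [244.0, 345.0, 37.0], [266.0, 487.0, 56.0]]
side blob [433 254  17  36 338] [[718.0, -272.0, 8.0], [725.0, -258.0, 38.0], [756.0, -220.0, 43.0]]
```

View pics/crop.png

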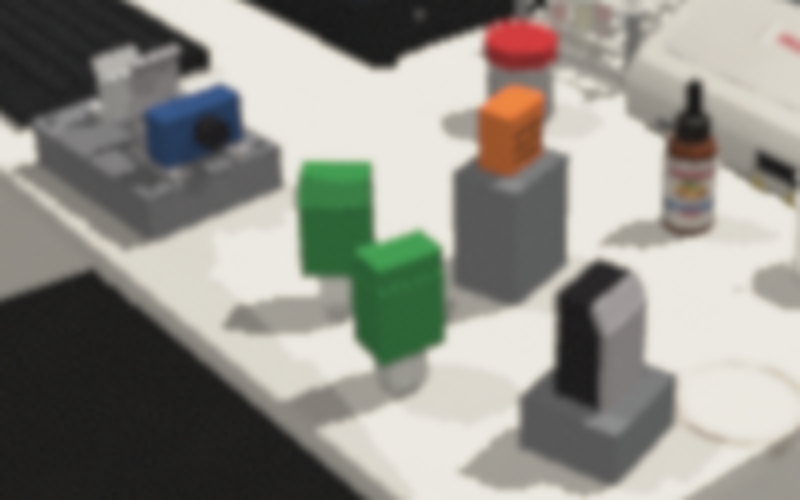

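The crop confirms the choice: a black block with a bright steel face and no green, at crop (600,335). The stand at upper left has its blue carriage with a knob towards the camera. The gauge's orange handle is at (510,130). Next I get rough yaws and the first move.

```bash
cat >> h.py <<'E'
def rel(pos,yaw):
    """shift(m)/turn(deg) from the current pose to TCP pos, tool down, tool y at world angle yaw (mod pi); world mm"""
    s=telemetry.sense();M=R.from_quat(s["ee_rot"],scalar_first=True).as_matrix()
    best=None
    for k in(0,np.pi):
        y=np.array([np.cos(yaw+k),np.sin(yaw+k),0]);zz=np.array([0,0,-1.]);T=np.stack([np.cross(y,zz),y,zz],1)
        w=R.from_matrix(M.T@T).as_rotvec(degrees=True)
        print("shift",(M.T@(np.array(pos)-s["tool_pos"])/1000).round(4),"turn",w.round(1))
E
python3 - <<'E'
from h import *
z=np.load("scene0.npz");p,d,X=z["p"],z["d"],z["X"]
for n,(u0,u1,v0,v1) in dict(face=(288,294,252,268),black=(277,283,248,266),gh_l=(251,260,222,236),gh_r=(264,273,220,236),stand_front=(182,200,212,222),stand_l=(150,170,208,220),eh_l=(268,282,277,283)).items():
    q=X[v0:v1,u0:u1].reshape(-1,3);c=q.mean(0);n_=np.linalg.svd(q-c)[2][2]
    print(n,c.round(0),n_.round(2),np.degrees(np.arctan2(n_[1],n_[0])).round(0),(q-c).std(0).round(1))
print(optics.calibration("wrist"))
rel((430,130,330),np.radians(60))
c=optics.calibration("wrist");print(R.from_quat(c["attitude"],scalar_first=True).as_matrix().round(2))
E
```

```text
face [ 485. -122.   54.] [ 0.28 -0.96 -0.  ] -74.0 [ 6.7  2.  12.1]
black [ 464. -113.   66.] [0.97 0.25 0.01] 14.0 [ 1.3  3.7 12. ]
gh_l [517.  23.  45.] [-0.77  0.64 -0.  ] 140.0 [45.  54.1 43.9]
gh_r [542.   7.  45.] [ 0.73 -0.68  0.  ] -43.0 [45.3 48.9 42. ]
stand_front [461. 207.  17.] [-0.05  1.   -0.06] 93.0 [14.9  2.4  9.4]
stand_l [406. 265.  21.] [ 0.87 -0.03 -0.5 ] -2.0 [ 7.  23.8 10.9]
eh_l [ 454. -112.   16.] [ 0.97  0.26 -0.01] 15.0 [2.6 8.9 5.7]
{'camera_matrix': array([[285.26301313,   0.        , 257.81202573],
       [  0.        , 285.26301313, 188.21427005],
       [  0.        ,   0.        ,   1.        ]]), 'eye': array([ 92.03446409, 598.04491276, 371.7166375 ]), 'attitude': array([ 0.79097998, -0.13125463, -0.09702373,  0.5896688 ])}
shift [-0.3749 -0.3523 -0.1214] turn [-0.1  0.  13.4]
shift [-0.3749 -0.3523 -0.1214] turn [-0.000e+00 -1.000e-01 -1.666e+02]
[[ 0.29 -0.91 -0.31]
 [ 0.96  0.27  0.09]
 [-0.   -0.32  0.95]]
```

>>> drive_tool:
  commands: "-0.22 -0.16 -0.022 0 0 40 0.085;-0.22 -0.16 -0.022 0 0 40 0.085;-0.22 -0.16 -0.022 0 0 40 0.085;-0.22 -0.16 -0.022 0 0 40 0.085;-0.22 -0.16 -0.022 0 0 40 0.085"

```text
clock: 0.78
tool_pos: [338.0, 356.2, 231.1]
ee_rot: [0.0, 0.476, 0.879, -0.0]
contact_force: [0.3, 0.3, 0.7]
opening: 85.2
gripper_force: 0.0
```

```bash
python3 - <<'E'
from h import *
rel((450,205,230),np.radians(5))
E
```

```text
shift [-0.1878  0.0111  0.0012] turn [ 0.   0.  28.1]
shift [-0.1878  0.0111  0.0012] turn [  -0.     0.  -151.9]
```

>>> drive_tool:
  commands: "-0.188 0.011 0.001 0 0 28 0.085;-0.188 0.011 0.001 0 0 28 0.085;-0.188 0.011 0.001 0 0 28 0.085;-0.188 0.011 0.001 0 0 28 0.085;-0.188 0.011 0.001 0 0 28 0.085"

```text
clock: 1.4
tool_pos: [449.0, 207.7, 229.6]
ee_rot: [-0.0, 0.673, 0.739, -0.0]
contact_force: [0.5, 0.6, -0.1]
opening: 84.9
gripper_force: 0.0
```

```bash
python3 - <<'E'
from h import *
p,d,c=grab("wrist");X=cloud(d,c);np.savez("w1.npz",p=p,d=d,X=X);cv2.imwrite("pics/w1.png",p[...,::-1])
print(c["eye"])
E
```

```text
[441.3152755  289.72119902 393.15227722]
```

View pics/w1.png

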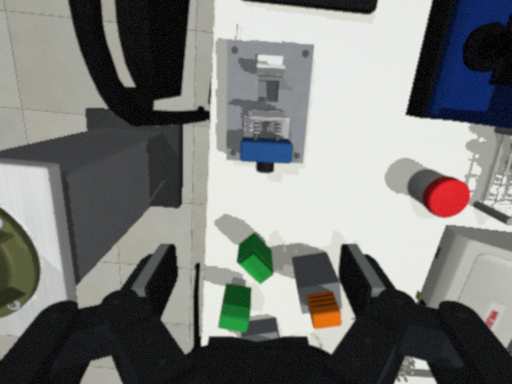

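The view shows the stand base with corners at about (230,40), (313,44), (305,165) and (227,160). The socket is at (272,90), the sprung plate at (268,122) and the blue carriage at (265,150). The gauge handle is at (322,310), the green look-alikes are at (255,255) and (236,308), and the electrode holder peeks out at (262,328). I fit the stand.

```bash
cat >> h.py <<'E'
def rect(X,m):
    q=X[m][:,:2].astype('f4');(cx,cy),(w,h),a=cv2.minAreaRect(q);return np.round([cx,cy,w,h,a],1)
E
python3 - <<'E'
from h import *
z=np.load("w1.npz");p,d,X=z["p"],z["d"],z["X"]
v,u=np.mgrid[:384,:512]
def boxm(u0,u1,v0,v1): return (u>=u0)&(u<u1)&(v>=v0)&(v<v1)
m=boxm(215,330,25,185)&(abs(X[...,2]-32)<4)
m=cv2.morphologyEx(m.astype('u1'),cv2.MORPH_OPEN,np.ones((3,3)))>0
print("base",rect(X,m),np.median(X[m][:,2]))
# straight edges: per-row left/right extents, line fit
for nm,sel in(("L",lambda r:r.min()),("R",lambda r:r.max())):
    pts=np.array([X[r,sel(np.where(m[r])[0]),:2] for r in range(60,150)])
    l=cv2.fitLine(pts.astype('f4'),cv2.DIST_HUBER,0,.01,.01).ravel();print(nm,l,np.degrees(np.arctan2(l[1],l[0])))
for nm,sel in(("T",lambda r:r.min()),("B",lambda r:r.max())):
    pts=np.array([X[sel(np.where(m[:,c])[0]),c,:2] for c in list(range(236,243))+list(range(295,303))])
    l=cv2.fitLine(pts.astype('f4'),cv2.DIST_HUBER,0,.01,.01).ravel();print(nm,l,np.degrees(np.arctan2(l[1],l[0])))
hsv=cv2.cvtColor(p,cv2.COLOR_RGB2HSV)
b=boxm(230,300,130,175)&(hsv[...,0]>100)&(hsv[...,0]<125)&(hsv[...,1]>150)
t=b&(X[...,2]>70)&(X[...,2]<79);print("blue top",rect(X,t))
s=boxm(245,295,45,140)&(X[...,2]>66)&(X[...,2]<96);n,l,st,_=cv2.connectedComponentsWithStats(s.astype('u1'))
for i in range(1,n):
    if st[i,4]>15: print(st[i],rect(X,l==i),X[l==i][:,2].min(),X[l==i][:,2].max())
dk=boxm(255,290,70,110)&(X[...,2]<25);print("socket dark",dk.sum(),rect(X,dk))
o=boxm(300,350,270,340)&(hsv[...,0]<18)&(hsv[...,1]>150)&(hsv[...,2]>80)&(abs(X[...,2]-116)<5);print("gauge top",rect(X,o),o.sum(),np.median(X[o][:,2]))
gh=boxm(285,350,240,340)&(abs(X[...,2]-76)<3)&(hsv[...,1]<80);print("gh top",rect(X,gh))
print("desk z",np.median(X[200:230,330:400,2]))
E
```

```text
base [453.9 274.4 100.3 140.2   2.9] 30.634517119224824
L [ 4.4373795e-02 -9.9901497e-01  4.0482101e+02  2.6332788e+02] -87.456726
R [ 4.8316214e-02 -9.9883211e-01  5.0295187e+02  2.7981339e+02] -87.2306
T [9.9876469e-01 4.9690269e-02 4.5570267e+02 3.4403375e+02] 2.8482153
B [9.9862123e-01 5.2494384e-02 4.7817874e+02 2.0625510e+02] 3.0090897
blue top [456.6 225.   57.2  23.7   2.5]
[256  64  29  10 234] [451.9 313.7  29.6   7.7   3.1] 66.15880377387867 75.5276198664344
[252 110  33  12 356] [454.2 266.9  34.    9.9   2.9] 66.80125425307597 92.08543884312712
socket dark 395 [453.  291.4  23.6  23.7   3.1]
gauge top [549.2  35.2  34.2  22.   15.6] 433 114.61373532668358
gh top [549.6  33.   56.1  45.7  15.5]
desk z -1.2010520242998552
```

>>> drive_tool:
  commands: "-0.3 -0.013 0 0 0 -10.6 0.085;-0.3 -0.013 0 0 0 -10.6 0.085;-0.3 -0.013 0 0 0 -10.6 0.085;-0.3 -0.013 0 0 0 -10.6 0.085;-0.3 -0.013 0 0 0 -10.6 0.085"

```text
clock: 2.08
tool_pos: [464.5, -92.2, 230.0]
ee_rot: [0.0, 0.601, 0.8, 0.0]
contact_force: [-0.1, 0.6, -0.1]
opening: 85.2
gripper_force: 0.0
```

>>> drive_tool:
  commands: "-0.07 0.012 0 0 0 0 0.085;-0.07 0.012 0 0 0 0 0.085;-0.07 0.012 0 0 0 0 0.085"

```text
clock: 2.45
tool_pos: [495.3, -154.8, 229.4]
ee_rot: [-0.001, 0.601, 0.799, 0.0]
contact_force: [0.5, 0.3, -0.7]
opening: 85.0
gripper_force: 0.0
```

```bash
python3 - <<'E'
from h import *
s=telemetry.sense();print(s["tool_pos"],s["ee_rot"],s["joint_pos"])
p,d,c=grab("wrist");X=cloud(d,c);np.savez("w2.npz",p=p,d=d,X=X);cv2.imwrite("pics/w2.png",p[...,::-1])
near=(abs(X[...,0]-475)<60)&(abs(X[...,1]+117)<60)
m=near&(abs(X[...,2]-32+1.2)<3);print("holder",rect(X,m),m.sum())
for a,b in((55,75),(86,95)):
    m=near&(X[...,2]>a)&(X[...,2]<b);print(a,b,m.sum(),rect(X,m))
g=(abs(X[...,0]-549)<40)&(abs(X[...,1]-35)<40)&(X[...,2]>108)&(X[...,2]<120);print("gauge",g.sum(),rect(X,g) if g.any() else 0)
E
```

```text
[ 495.31433884 -154.76250759  229.42959306] [-6.34632591e-04  6.01316300e-01  7.99010827e-01  5.93399230e-05] [-3.03208140e-01  1.54116870e-01 -2.03312397e-01  1.21452305e+00
  5.37412512e-04  9.87086856e-01]
holder [ 484.5 -108.6   59.6   55.9   15.3] 1074
55 75 44 [ 4.801e+02 -9.420e+01  3.820e+01  4.000e-01  1.540e+01]
86 95 954 [ 483.8 -106.7   40.    26.2   15.2]
gauge 224 [552.   22.4  35.1   3.3  14.2]
```

View pics/w2.png

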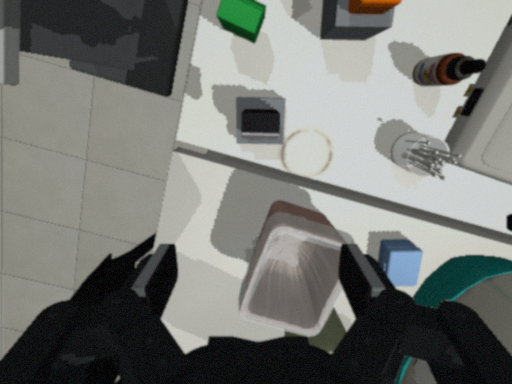

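The wrist view shows the electrode in its holder, black top at (262,122) with the bright flare below it. The green look-alike is at (242,17), the gauge holder at (360,15) and the bystander bottle at (450,68). The cloud gives the block at (484.3, -108.5) with yaw 15.3°. Descend on it.

```bash
python3 - <<'E'
from h import *
rel((484.3,-108.5,120),np.radians(15.3))
rel((484.3,-108.5,50),np.radians(15.3))
E
```

```text
shift [0.0468 0.0025 0.1096] turn [-0.  -0.1  0.8]
shift [0.0468 0.0025 0.1096] turn [ 1.000e-01 -1.000e-01 -1.792e+02]
shift [0.0467 0.0025 0.1796] turn [-0.  -0.1  0.8]
shift [0.0467 0.0025 0.1796] turn [ 1.000e-01 -1.000e-01 -1.792e+02]
```

>>> drive_tool:
  commands: "0.047 0.0025 0.06 0 0 0.8 0.085;0.047 0.0025 0.11 0 0 0.8 0.085;0.047 0.0025 0.14 0 0 0.8 0.085;0.047 0.0025 0.165 0 0 0.8 0.085;0.047 0.0025 0.18 0 0 0.8 0.085"

```text
clock: 3.12
tool_pos: [483.7, -108.0, 48.9]
ee_rot: [-0.001, 0.606, 0.795, -0.0]
contact_force: [-0.6, -0.2, 0.1]
opening: 85.1
gripper_force: 0.0
```

>>> drive_tool:
  commands: "0 0 0 0 0 0 0.06;0 0 0 0 0 0 0.02;0 0 0 0 0 0 0.02;0 0 0 0 0 0 0.02;0 0 0 0 0 0 0.02"
  force: 60

```text
clock: 3.75
tool_pos: [485.6, -110.3, 51.2]
ee_rot: [0.001, 0.607, 0.794, 0.001]
contact_force: [-2.7, 0.4, 5.6]
opening: 38.3
gripper_force: 60.3
```

>>> drive_tool:
  commands: "0 0 -0.02 0 0 0 0.02;0 0 -0.05 0 0 0 0.02;0 0 -0.09 0 0 0 0.02;0 0 -0.12 0 0 0 0.02;0 0 -0.12 0 0 0 0.02"

```text
clock: 4.38
tool_pos: [486.6, -110.7, 172.1]
ee_rot: [0.002, 0.608, 0.794, 0.001]
contact_force: [0.9, 0.6, -3.7]
opening: 38.6
gripper_force: 62.5
```

```bash
python3 - <<'E'
from h import *
for i in range(3):
  p,d,c=grab("wrist");s=telemetry.sense();print(s["clock"],s["tool_pos"].round(2),s["contact_force"].round(1),s["opening"])
rel((453.05,291.4,170),np.radians(2.9))
p,d,c=grab("side");np.savez("s3.npz",p=p,d=d,X=cloud(d,c))
a=cv2.resize(p[60:220,140:300,::-1],(560,560),interpolation=cv2.INTER_CUBIC);b=p
w=cv2.imread("pics/w1.png")
cv2.imwrite("pics/s3.png",a)
E
```

```text
4.425 [ 485.33 -110.36  170.18] [ 0.4 -0.8 -4.4] 38.62072603793784
4.475 [ 484.27 -110.12  168.97] [-0.3  0.6 -4.2] 38.54249698261979
4.525 [ 483.67 -109.96  168.31] [-0.   0.1 -4.9] 38.228887464314234
shift [ 0.3954  0.0756 -0.0014] turn [-0.1 -0.  12.3]
shift [ 0.3954  0.0756 -0.0014] turn [ 1.000e-01 -2.000e-01 -1.677e+02]
```

View pics/s3.png

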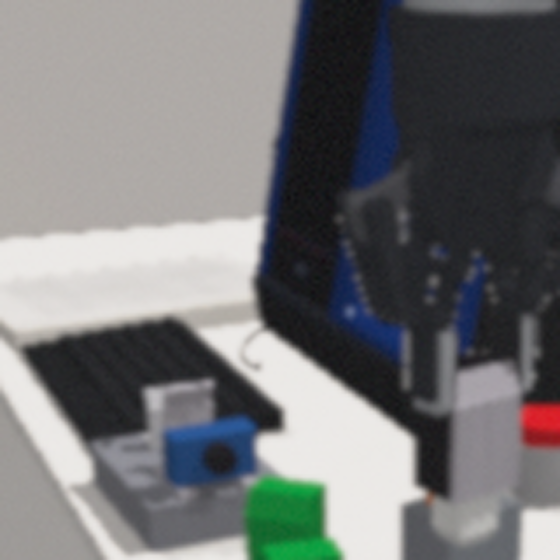

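The side view shows the electrode held upright, face to the camera, with its plug hanging at (470,515) and clear of the holder. Carry it to the stand.

>>> drive_tool:
  commands: "0.28 0.053 0 0 0 12 0.02;0.28 0.053 0 0 0 12 0.02;0.28 0.053 0 0 0 12 0.02;0.28 0.053 0 0 0 12 0.02;0.28 0.053 0 0 0 12 0.02"

```text
clock: 5.2
tool_pos: [461.0, 176.2, 168.2]
ee_rot: [-0.001, 0.686, 0.727, -0.001]
contact_force: [0.6, -0.5, -4.7]
opening: 38.5
gripper_force: 62.4
```

```bash
python3 - <<'E'
from h import *
rel((453.05,291.4,150),np.radians(2.9))
E
```

```text
shift [ 0.1155 -0.0012  0.0182] turn [-0.1  0.   0.4]
shift [ 0.1155 -0.0012  0.0182] turn [  -0.    -0.2 -179.6]
```

>>> drive_tool:
  commands: "0.06 -0.001 0 0 0 0.4 0.02;0.1155 -0.001 0 0 0 0.4 0.02;0.1155 -0.001 0.018 0 0 0.4 0.02;0.1155 -0.001 0.018 0 0 0.4 0.02;0.1155 -0.001 0.018 0 0 0.4 0.02"

```text
clock: 5.82
tool_pos: [454.6, 288.4, 151.2]
ee_rot: [-0.0, 0.69, 0.724, -0.001]
contact_force: [0.0, -0.1, -4.2]
opening: 38.5
gripper_force: 62.3
```

```bash
python3 - <<'E'
from h import *
for i in range(6):
  p,d,c=grab("scene");s=telemetry.sense();print(s["clock"],s["tool_pos"].round(2),s["contact_force"].round(1),s["opening"])
X=cloud(d,c);np.savez("sc4.npz",p=p,d=d,X=X)
cv2.imwrite("pics/sc4.png",cv2.resize(p[120:240,110:250,::-1],(700,600),interpolation=cv2.INTER_CUBIC))
rel((453.05,291.4,90),np.radians(2.9))
E
```

```text
5.875 [455.14 288.5  151.76] [ 0.4 -0.6 -4.4] 38.605869137002884
5.925 [455.39 288.58 152.08] [-0.3  0.3 -3.8] 38.941476784903884
5.975 [455.57 288.7  152.29] [ 0.1 -0.5 -4.5] 38.57794839182635
6.025 [455.6  288.78 152.37] [-0.  -0.  -4.2] 38.486513334852326
6.075 [455.56 288.88 152.34] [ 0.1 -0.8 -3.6] 38.753411864526434
6.125 [455.5  288.95 152.3 ] [ 0.3  0.  -4.4] 38.55039070465368
shift [ 0.0025 -0.0024  0.0623] turn [ 0.  -0.  -0.2]
shift [ 0.0025 -0.0024  0.0623] turn [-0.000e+00 -1.000e-01  1.798e+02]
```

View pics/sc4.png

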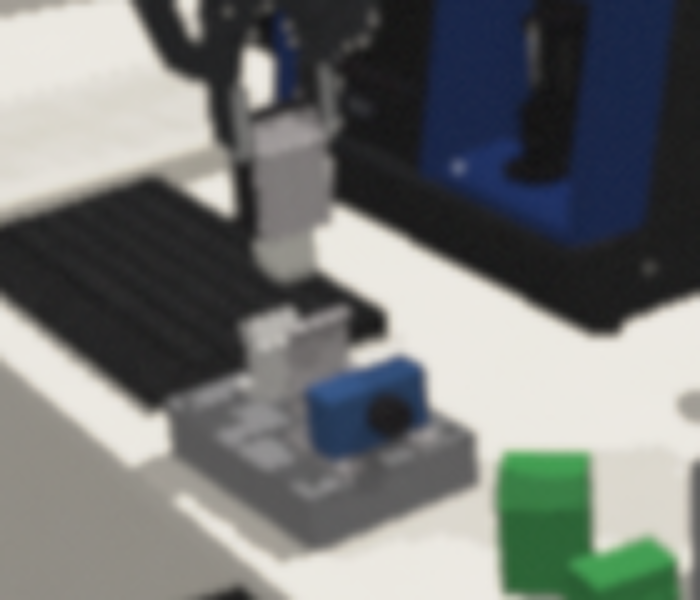

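The scene view shows the electrode hanging upright over the stand, plug at (285,260), face towards the plate at (320,335). I measure its offset from the stand within this same camera's cloud.

```bash
cat >> h.py <<'E'
th=np.radians(2.9);SC=np.array([453.9,274.4])
def tostand(X):
    q=X.copy();dx=X[...,0]-SC[0];dy=X[...,1]-SC[1]
    q[...,0]=np.cos(th)*dx+np.sin(th)*dy;q[...,1]=-np.sin(th)*dx+np.cos(th)*dy;return q
def med(S,m,ax): return np.median(S[m][:,ax]).round(2),int(m.sum()),S[m][:,ax].std().round(2)
E
python3 - <<'E'
from h import *
from scipy import ndimage as ni
def meas(n,S):
    x,y,z=S[...,0],S[...,1],S[...,2]
    gx=abs(ni.sobel(y,1))/8; gv=abs(ni.sobel(y,0))/8
    print(n,"base front y(-70)",med(S,(abs(y+70)<6)&(z>6)&(z<26)&(abs(x)<44),1))
    print(" base left x(-50)",med(S,(abs(x+50)<6)&(z>6)&(z<26)&(abs(y)<64),0))
    e=(abs(y-2)<10)&(z>118)&(z<160)&(abs(x)<40)
    print(" e face y",med(S,e&(z<150)&(abs(x)<17),1),"x ext",np.percentile(x[e],[1,5,95,99]).round(1))
    l=(abs(x+20)<6)&(y>6)&(y<30)&(z>122)&(z<160);print(" e left x(-20)",med(S,l,0) if l.any() else 0)
    b=(z>100)&(abs(y)<40)&(abs(x)<25);print(" lowest z",np.percentile(z[b],[0.5,2]).round(1))
    pl=(abs(y+8)<8)&(abs(x)<30)&(z>76)&(z<94);print(" plate x ext(±17)",np.percentile(x[pl],[2,98]).round(1))
    bl=(z>70)&(z<80)&(y<-30)&(abs(x)<40)
meas("scene",tostand(np.load("sc4.npz")["X"]))
p,d,c=grab("side");meas("side",tostand(cloud(d,c)))
E
```

```text
scene base front y(-70) (np.float64(-68.59), 202, np.float64(1.41))
 base left x(-50) (np.float64(-51.31), 163, np.float64(0.71))
 e face y (np.float64(3.63), 119, np.float64(2.77)) x ext [-20.1 -19.1  17.6  19.8]
 e left x(-20) (np.float64(-19.49), 49, np.float64(1.0))
 lowest z [113.1 123.2]
 plate x ext(±17) [-18.8  15.5]
side base front y(-70) (np.float64(-69.27), 199, np.float64(1.73))
 base left x(-50) (np.float64(-48.72), 115, np.float64(0.43))
 e face y (np.float64(2.96), 154, np.float64(2.73)) x ext [-17.7 -16.7  19.   22.1]
 e left x(-20) (np.float64(-16.77), 32, np.float64(0.66))
 lowest z [111.7 122.5]
 plate x ext(±17) [-15.6  16.9]
```

>>> drive_tool:
  commands: "0 -0.0019 0.01 0 0 0 0.02;0 -0.0019 0.03 0 0 0 0.02;0 -0.0019 0.05 0 0 0 0.02;0 -0.0019 0.064 0 0 0 0.02;0 -0.0019 0.064 0 0 0 0.02"

```text
clock: 6.8
tool_pos: [452.1, 288.5, 86.4]
ee_rot: [-0.0, 0.69, 0.724, -0.001]
contact_force: [0.2, -0.5, -4.4]
opening: 38.4
gripper_force: 62.3
```

```bash
python3 - <<'E'
from h import *
from scipy import ndimage as ni
def meas(n,S):
    x,y,z=S[...,0],S[...,1],S[...,2]
    by=med(S,(abs(y+70)<6)&(z>6)&(z<26)&(abs(x)<44),1)[0]+70
    bx=med(S,(abs(x+50)<6)&(z>6)&(z<26)&(abs(y)<64),0)[0]+50
    e=(abs(y-2)<6)&(z>96)&(z<106)&(abs(x)<17)
    l=(abs(x+20)<6)&(y>6)&(y<30)&(z>65)&(z<100)
    print(n,"face y",med(S,e,1),med(S,e,1)[0]-by,"left x",med(S,l,0),med(S,l,0)[0]-bx)
for n in("scene","side"):
    p,d,c=grab(n);S=tostand(cloud(d,c));meas(n,S)
for i in range(3):
  grab("wrist");s=telemetry.sense();print(s["clock"],s["tool_pos"].round(2),s["contact_force"].round(1),s["opening"])
E
```

```text
scene face y (np.float64(2.3), 45, np.float64(1.19)) 1.119999999999993 left x (np.float64(-22.68), 56, np.float64(0.79)) -21.4
side face y (np.float64(2.24), 50, np.float64(1.88)) 1.6300000000000008 left x (np.float64(-19.38), 37, np.float64(1.0)) -20.569999999999997
6.95 [453.67 289.48  88.42] [-1.1 -1.1 -4.3] 38.63055407912351
7.0 [453.85 289.6   88.64] [ 0.6 -0.6 -4. ] 38.55946395534841
7.05 [453.83 289.57  88.63] [ 0.2 -0.7 -4.2] 38.5817454833551
```

>>> drive_tool:
  commands: "0 0 0.008 0 0 0 0.02;0 0 0.014 0 0 0 0.02;0 0 0.02 0 0 0 0.02;0 0 0.024 0 0 0 0.02;0 0 0.024 0 0 0 0.02"

```text
clock: 7.68
tool_pos: [453.0, 289.0, 63.4]
ee_rot: [-0.0, 0.69, 0.724, -0.0]
contact_force: [0.1, -0.3, -3.8]
opening: 38.4
gripper_force: 62.4
```

>>> drive_tool:
  commands: "0 0 0.004 0 0 0 0.02;0 0 0.007 0 0 0 0.02;0 0 0.009 0 0 0 0.02;0 0 0.009 0 0 0 0.02;0 0 0.009 0 0 0 0.02"

```text
clock: 8.3
tool_pos: [453.2, 289.2, 54.9]
ee_rot: [-0.0, 0.69, 0.724, 0.0]
contact_force: [0.2, 0.5, -4.0]
opening: 38.6
gripper_force: 62.4
```

>>> drive_tool:
  commands: "0 0 0.002 0 0 0 0.02;0 0 0.003 0 0 0 0.02;0 0 0.004 0 0 0 0.02;0 0 0.005 0 0 0 0.02;0 0 0.005 0 0 0 0.02"

```text
clock: 8.93
tool_pos: [453.1, 289.2, 51.2]
ee_rot: [-0.0, 0.69, 0.724, 0.0]
contact_force: [-4.1, -3.1, 10.1]
opening: 38.4
gripper_force: 64.1
```

>>> drive_tool:
  commands: "0 0 0.001 0 0 0 0.02;0 0 0.001 0 0 0 0.085;0 0 0.001 0 0 0 0.085;0 0 0 0 0 0 0.085;0 0 0 0 0 0 0.085"

```text
clock: 9.55
tool_pos: [453.3, 289.2, 49.8]
ee_rot: [0.0, 0.69, 0.724, 0.0]
contact_force: [-0.6, 0.7, -0.6]
opening: 84.9
gripper_force: 0.0
```

>>> drive_tool:
  commands: "0 0 -0.03 0 0 0 0.085;0 0 -0.08 0 0 0 0.085;0 0 -0.13 0 0 0 0.085;-0.05 0 -0.18 0 0 0 0.085;-0.08 0 -0.18 0 0 0 0.085"

```text
clock: 10.18
tool_pos: [459.0, 209.3, 233.4]
ee_rot: [0.001, 0.689, 0.724, 0.003]
contact_force: [0.7, -0.0, -0.4]
opening: 85.1
gripper_force: 0.0
```

```bash
python3 - <<'E'
from h import *
s=telemetry.sense();print(s["tool_pos"],s["contact_force"])
p,d,c=grab("wrist");X=cloud(d,c);np.savez("w5.npz",p=p,d=d,X=X);cv2.imwrite("pics/w5.png",p[...,::-1])
S=tostand(X);x,y,z=np.moveaxis(S,-1,0)
print("desk",np.median(z[(abs(x+0)<80)&(abs(y)<150)&(abs(z)<5)]))
m=(abs(z-31)<3)&(abs(x)<60)&(abs(y)<80);print("base",rect(S,m))
t=(abs(x)<25)&(y>3)&(y<36)&(z>86)&(z<98);print("etop",rect(S,t),np.median(z[t]),np.percentile(z[t],95))
t=(abs(x)<25)&(y>-25)&(y<0)&(z>82)&(z<98);print("plate",rect(S,t),np.percentile(z[t],95))
E
```

```text
[459.02857123 209.26879977 233.37917426] [ 0.68923586 -0.02885296 -0.44142645]
desk -1.3809030514607912
base [-1.000e-01  2.000e-01  1.392e+02  1.002e+02  8.990e+01]
etop [-0.5 18.5 25.3 40.1 89.8] 90.38638800626043 91.6748312873051
plate [-0.2 -9.   7.1 34.  90. ] 90.72218311640175
```

View pics/w5.png

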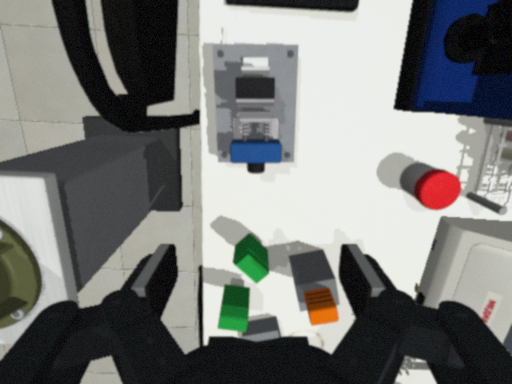

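The view shows the electrode black in the socket at (255,88), between back stop (255,63) and plate (255,128). Its top is at the right height, so it is home. The gauge is at (320,305). Move to view the gauge.

>>> drive_tool:
  commands: "-0.238 0.094 0 0 0 -12.7 0.085;-0.238 0.094 0 0 0 -12.7 0.085;-0.238 0.094 0 0 0 -12.7 0.085;-0.238 0.094 0 0 0 -12.7 0.085;-0.238 0.094 0 0 0 -12.7 0.085"

```text
clock: 10.85
tool_pos: [563.5, -27.2, 229.1]
ee_rot: [0.0, 0.607, 0.795, -0.0]
contact_force: [-0.9, 0.3, -0.9]
opening: 85.0
gripper_force: 0.0
```

```bash
cat >> h.py <<'E'
def push():
    "plate back face in the stand frame, relative to the base front/left, from scene+side"
    for n in("scene","side"):
        p,d,c=grab(n);S=tostand(cloud(d,c));x,y,z=np.moveaxis(S,-1,0)
        by=med(S,(abs(y+70)<6)&(z>6)&(z<26)&(abs(x)<44),1)
        cr=med(S,(abs(y+53)<12)&(z>45)&(z<68)&(abs(x)<25),1)
        q=(abs(y+9)<9)&(z>79)&(z<88)&(abs(x)<14)
        print(n,"base",by,"carr",cr,"plate",med(S,q,1),S[q][:,1].mean().round(2))
E
python3 - <<'E'
from h import *
s=telemetry.sense();print(s["tool_pos"])
p,d,c=grab("wrist");X=cloud(d,c);np.savez("w6.npz",p=p,d=d,X=X)
hsv=cv2.cvtColor(p,cv2.COLOR_RGB2HSV)
near=(abs(X[...,0]-549)<45)&(abs(X[...,1]-34)<45)
o=near&(hsv[...,0]<18)&(hsv[...,1]>150)&(X[...,2]>111)&(X[...,2]<119);print("gauge top",rect(X,o),o.sum(),np.median(X[o][:,2]))
gh=near&(abs(X[...,2]-75)<3)&(hsv[...,1]<80);print("gh",rect(X,gh),gh.sum())
push();push()
rel((549.3,34,110),np.radians(15.5))
E
```

```text
[563.49372269 -27.15076108 229.09842523]
gauge top [550.3  33.3  34.7  22.3  15.2] 909 114.42653951022425
gh [549.9  32.6  56.   43.2  15.5] 1128
scene base (np.float64(-68.62), 210, np.float64(1.3)) carr (np.float64(-60.33), 92, np.float64(1.49)) plate (np.float64(-8.29), 21, np.float64(1.7)) -8.72
side base (np.float64(-69.63), 195, np.float64(1.53)) carr (np.float64(-60.97), 121, np.float64(1.76)) plate (np.float64(-9.9), 32, np.float64(2.0)) -9.63
scene base (np.float64(-68.77), 209, np.float64(1.45)) carr (np.float64(-60.67), 85, np.float64(1.26)) plate (np.float64(-8.54), 20, np.float64(1.09)) -8.49
side base (np.float64(-69.31), 199, np.float64(1.67)) carr (np.float64(-61.12), 124, np.float64(1.47)) plate (np.float64(-9.14), 32, np.float64(1.94)) -9.06
shift [0.0578 0.003  0.1196] turn [-0.  -0.   0.1]
shift [0.0578 0.003  0.1196] turn [ 1.000e-01 -0.000e+00 -1.799e+02]
```

>>> drive_tool:
  commands: "0.0565 0.0035 0.05 0 0 0 0.085;0.0565 0.0035 0.095 0 0 0 0.085;0.0565 0.0035 0.125 0 0 0 0.085;0.0565 0.0035 0.146 0 0 0 0.085;0.0565 0.0035 0.146 0 0 0 0.085"

```text
clock: 11.72
tool_pos: [548.7, 33.0, 82.5]
ee_rot: [-0.001, 0.604, 0.797, -0.001]
contact_force: [-0.2, -0.2, 1.2]
opening: 85.0
gripper_force: 0.0
```

```bash
python3 - <<'E'
from h import *
for i in range(4): optics.read_camera("wrist")
rel((550.1,32.9,83),np.radians(15.4))
E
```

```text
shift [ 0.0012 -0.0014  0.0022] turn [0.1 0.  0.1]
shift [ 0.0012 -0.0014  0.0022] turn [  -0.     0.2 -179.9]
```

>>> drive_tool:
  commands: "0.001 -0.001 0.001 0 0 0 0.06;0.001 -0.001 0.001 0 0 0 0.02;0.001 -0.001 0.001 0 0 0 0.02;0.001 -0.001 0.001 0 0 0 0.02;0.001 -0.001 0.001 0 0 0 0.02"
  force: 80

```text
clock: 12.55
tool_pos: [550.2, 32.1, 83.5]
ee_rot: [0.0, 0.605, 0.796, 0.0]
contact_force: [-0.9, 0.0, 6.1]
opening: 33.8
gripper_force: 80.0
```

>>> drive_tool:
  commands: "0 0 -0.02 0 0 0 0.02;0 0 -0.05 0 0 0 0.02;0 0 -0.08 0 0 0 0.02;0 0 -0.11 0 0 0 0.02;0 0 -0.11 0 0 0 0.02"

```text
clock: 13.18
tool_pos: [551.3, 32.2, 194.9]
ee_rot: [0.002, 0.605, 0.796, 0.001]
contact_force: [0.9, 0.1, -1.1]
opening: 33.4
gripper_force: 80.0
```

```bash
python3 - <<'E'
from h import *
for i in range(4): optics.read_camera("wrist")
s=telemetry.sense();print(s["tool_pos"],s["opening"],s["contact_force"])
p,d,c=grab("side");X=cloud(d,c);np.savez("s7.npz",p=p,d=d,X=X)
hsv=cv2.cvtColor(p,cv2.COLOR_RGB2HSV)
cv2.imwrite("pics/s7.png",cv2.resize(p[60:200,210:340,::-1],(557,600),interpolation=cv2.INTER_CUBIC))
# want tip height: TCP z with tip at 110
rel((454,273.5,180),np.radians(2.9))
E
```

```text
[548.6618554   32.11149466 191.27376753] 33.68881491983042 [ 1.02421696 -0.3419226  -0.79943175]
shift [ 0.2579 -0.0267  0.0115] turn [-0.1 -0.  12.6]
shift [ 0.2579 -0.0267  0.0115] turn [   0.    -0.2 -167.4]
```

View pics/s7.png

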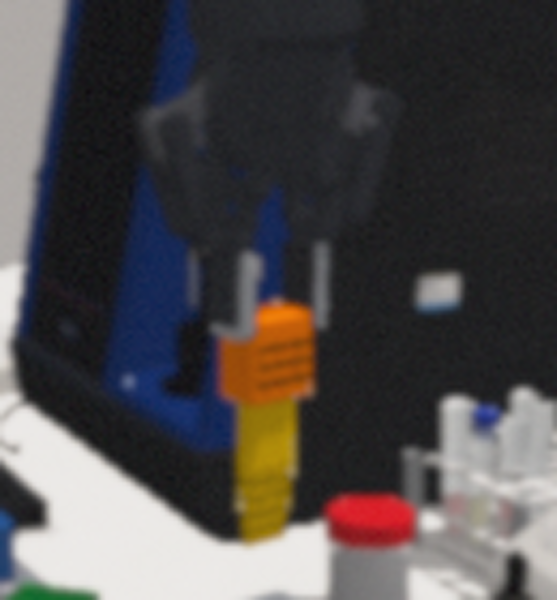

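The side view shows the gauge hanging upright, orange handle gripped at (265,330), yellow tip at (262,535), clear of its holder. Carry it over the gap.

>>> drive_tool:
  commands: "0.258 -0.027 -0.005 0 0 12.6 0.02;0.258 -0.027 -0.005 0 0 12.6 0.02;0.258 -0.027 -0.005 0 0 12.6 0.02;0.258 -0.027 -0.005 0 0 12.6 0.02;0.258 -0.027 -0.005 0 0 12.6 0.02"

```text
clock: 14.05
tool_pos: [452.7, 276.3, 196.8]
ee_rot: [-0.001, 0.687, 0.726, -0.001]
contact_force: [-0.1, -0.4, -0.1]
opening: 33.5
gripper_force: 80.0
```

```bash
cat >> h.py <<'E'
def gauge(zlo,zhi,hlo,hhi):
    "yellow blade and orange handle in stand frame; corrected by base front/left"
    for n in("scene","side"):
        p,d,c=grab(n);S=tostand(cloud(d,c));x,y,z=np.moveaxis(S,-1,0);hsv=cv2.cvtColor(p,cv2.COLOR_RGB2HSV)
        by=med(S,(abs(y+70)<6)&(z>6)&(z<26)&(abs(x)<44),1)[0]+70
        bx=med(S,(abs(x+50)<6)&(z>6)&(z<26)&(abs(y)<64),0)[0]+50
        nr=(abs(x)<40)&(abs(y)<40)
        yl=nr&(hsv[...,0]>18)&(hsv[...,0]<32)&(hsv[...,1]>120)
        og=nr&(hsv[...,0]<17)&(hsv[...,1]>150)&(z>hlo)&(z<hhi)
        print(n,"bias",bx,by,"tip z",np.percentile(z[yl],[1,3]).round(1) if yl.any() else 0)
        f=yl&(z>zlo)&(z<zhi)&(abs(x)<9)
        if f.any(): print("  blade front y",(S[f][:,1].mean()-by).round(2),f.sum(),"x ext",(np.percentile(x[yl&(z>zlo)&(z<zhi)],[3,97])-bx).round(1))
        f=og&(abs(x)<14)
        if f.any(): print("  handle front y",(np.median(y[f])-by).round(2),f.sum(),"x ext",(np.percentile(x[og],[3,97])-bx).round(1))
        if f.sum()>20:
            A=np.c_[z[f]-z[f].mean(),np.ones(f.sum())];print("  handle dy/dz",np.linalg.lstsq(A,y[f],rcond=None)[0].round(3))
E
python3 - <<'E'
from h import *
for i in range(3): optics.read_camera("wrist")
s=telemetry.sense();print(s["tool_pos"],s["ee_rot"],s["contact_force"])
gauge(155,183,188,215)
s=telemetry.sense();print(s["tool_pos"],s["contact_force"])
rel((454,273.5,180),np.radians(2.9))
E
```

```text
[454.2941115  273.2894014  197.03507598] [ 1.57987877e-04  6.88598494e-01  7.25142372e-01 -7.94156758e-04] [ 0.73989768 -0.04838791 -2.62308083]
scene bias -1.2899999999999991 1.480000000000004 tip z [119.7 122.1]
  blade front y -6.21 71 x ext [-12.1  10.9]
  handle front y -12.46 93 x ext [-18.4  13.6]
  handle dy/dz [ -0.017 -10.948]
side bias 1.25 0.9000000000000057 tip z [119.6 121.2]
  blade front y -7.18 86 x ext [-11.4   8.7]
  handle front y -13.02 122 x ext [-17.3  12.1]
  handle dy/dz [ 1.0000e-03 -1.2345e+01]
[454.98316709 272.26296925 197.28359391] [ 1.06330193 -0.61578049 -1.29484929]
shift [ 0.0013 -0.0009  0.0173] turn [-0.   0.1 -0.1]
shift [ 0.0013 -0.0009  0.0173] turn [1.000e-01 1.000e-01 1.799e+02]
```

>>> drive_tool:
  commands: "0 0.0 0.012 0 0 0 0.02;0 0 0.025 0 0 0 0.02;0 0 0.035 0 0 0 0.02;0 0 0.042 0 0 0 0.02;0 0 0.042 0 0 0 0.02"

```text
clock: 14.92
tool_pos: [454.3, 273.3, 155.1]
ee_rot: [-0.0, 0.689, 0.725, -0.001]
contact_force: [-0.3, 0.0, -0.6]
opening: 33.6
gripper_force: 80.0
```

```bash
python3 - <<'E'
from h import *
for i in range(4): optics.read_camera("wrist")
s=telemetry.sense();print(s["tool_pos"],s["contact_force"])
gauge(110,140,148,175)
push()
s=telemetry.sense();print(s["tool_pos"],s["contact_force"])
E
```

```text
[455.00717261 273.85366634 156.25497336] [0.42219651 0.93294839 0.14739925]
scene bias -1.3699999999999974 1.1400000000000006 tip z [91.5 93.7]
  blade front y -5.63 68 x ext [-11.2   9.5]
  handle front y -11.64 90 x ext [-17.5  15.3]
  handle dy/dz [ -0.021 -10.34 ]
side bias 1.1700000000000017 0.5300000000000011 tip z [90.6 91.8]
  blade front y -5.0 91 x ext [-11.1  10.4]
  handle front y -11.52 124 x ext [-17.1  11.3]
  handle dy/dz [ -0.043 -10.981]
scene base (np.float64(-68.58), 209, np.float64(1.32)) carr (np.float64(-60.57), 88, np.float64(1.45)) plate (np.float64(-8.84), 25, np.float64(2.37)) -8.37
side base (np.float64(-69.46), 196, np.float64(1.51)) carr (np.float64(-61.33), 122, np.float64(1.68)) plate (np.float64(-10.11), 34, np.float64(1.88)) -9.7
[454.84444016 273.75425492 156.08983783] [-0.37296156 -0.39405074 -1.82755665]
```

>>> drive_tool:
  commands: "-0.0013 0 0.003 0 0 0 0.02;-0.0013 0 0.006 0 0 0 0.02;-0.0013 0 0.009 0 0 0 0.02;-0.0013 0 0.012 0 0 0 0.02;-0.0013 0 0.012 0 0 0 0.02"

```text
clock: 15.95
tool_pos: [454.6, 272.3, 143.5]
ee_rot: [-0.0, 0.689, 0.725, -0.0]
contact_force: [-0.2, 1.1, -1.5]
opening: 34.0
gripper_force: 79.9
```

>>> drive_tool:
  commands: "0 0 0 0 0 0 0.02;0 0 0.001 0 0 0 0.02;0 0 0.002 0 0 0 0.02;0 0 0.003 0 0 0 0.02;0 0 0.003 0 0 0 0.02"

```text
clock: 16.58
tool_pos: [455.0, 272.4, 141.0]
ee_rot: [0.0, 0.689, 0.725, 0.0]
contact_force: [0.5, 1.3, 0.9]
opening: 33.6
gripper_force: 80.2
```

>>> drive_tool:
  commands: "0 0 0 0 0 0 0.02;0 0 0.001 0 0 0 0.02;0 0 0.002 0 0 0 0.02;0 0 0.003 0 0 0 0.02;0 0 0.003 0 0 0 0.02"

```text
clock: 17.2
tool_pos: [454.8, 272.4, 137.7]
ee_rot: [-0.0, 0.689, 0.725, 0.0]
contact_force: [0.6, 1.3, 1.1]
opening: 33.6
gripper_force: 80.2
```

>>> drive_tool:
  commands: "0 0 0.001 0 0 0 0.02;0 0 0.002 0 0 0 0.02;0 0 0.003 0 0 0 0.02;0 0 0.003 0 0 0 0.02;0 0 0.003 0 0 0 0.02"

```text
clock: 17.82
tool_pos: [454.7, 272.3, 134.7]
ee_rot: [-0.0, 0.689, 0.725, 0.0]
contact_force: [-0.0, 0.5, 0.6]
opening: 33.3
gripper_force: 80.3
```

```bash
cat >> h.py <<'E'
def avg(n=8):
    F=[];M=[]
    for i in range(n):
        optics.read_camera("wrist");s=telemetry.sense();F.append(s["contact_force"]);M.append(s["moment"])
    print("F",np.mean(F,0).round(2),"M",np.mean(M,0).round(3),s["tool_pos"].round(2),s["clock"])
E
python3 - <<'E'
from h import *
avg();push()
E
```

```text
F [0.52 2.06 0.85] M [ 0.538 -0.138 -0.03 ] [454.71 272.27 134.73] 18.225
scene base (np.float64(-68.75), 217, np.float64(1.45)) carr (np.float64(-60.52), 94, np.float64(1.55)) plate (np.float64(-10.15), 26, np.float64(1.85)) -9.92
side base (np.float64(-69.29), 195, np.float64(1.57)) carr (np.float64(-60.98), 125, np.float64(1.71)) plate (np.float64(-10.19), 31, np.float64(1.36)) -10.45
```

>>> drive_tool:
  commands: "0.0005 0 0.001 0 0 0 0.02;0.001 0 0.002 0 0 0 0.02;0.001 0 0.003 0 0 0 0.02;0.001 0 0.004 0 0 0 0.02;0.001 0 0.004 0 0 0 0.02"

```text
clock: 18.95
tool_pos: [454.8, 273.2, 130.8]
ee_rot: [0.0, 0.689, 0.725, -0.0]
contact_force: [0.8, 0.7, 3.9]
opening: 33.5
gripper_force: 80.5
```

```bash
python3 - <<'E'
from h import *
avg();push()
E
```

```text
F [0.66 0.6  3.41] M [ 0.134 -0.14   0.004] [454.79 273.29 130.81] 19.35
scene base (np.float64(-68.58), 207, np.float64(1.36)) carr (np.float64(-60.29), 94, np.float64(1.55)) plate (np.float64(-10.36), 24, np.float64(2.86)) -9.81
side base (np.float64(-69.34), 198, np.float64(1.63)) carr (np.float64(-60.95), 122, np.float64(1.48)) plate (np.float64(-11.14), 34, np.float64(1.68)) -10.85
```

```bash
python3 - <<'E'
from h import *
gauge(97,118,125,150);avg(4)
print(job_done())
E
```

```text
scene bias -1.4299999999999997 1.3599999999999994 tip z [92.3 92.6]
  blade front y -6.18 48 x ext [-11.8  12.1]
  handle front y -12.36 81 x ext [-17.5  10.7]
  handle dy/dz [ -0.026 -10.955]
side bias 1.2700000000000031 0.6700000000000017 tip z [90.5 90.8]
  blade front y -6.49 61 x ext [-11.2  11.5]
  handle front y -12.67 118 x ext [-17.3  12.1]
  handle dy/dz [ -0.02  -11.959]
F [ 0.69 -0.02  3.11] M [ 0.145 -0.221 -0.001] [454.76 273.28 130.8 ] 19.75
the job is handed in; nothing more can be done
None
```

I handed the job in with the electrode plugged home and released, and the gauge held upright and snug in the gap: drag about 4 N, plate pushed back about 1.5 mm by camera. The hand-in gave no pass or fail result.

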